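Lift the hot block out of the heater with the snap-hook handle

TASK

The round metal block in the white heater is hot: without touching it with the robot, take the yellow lifting handle from its stand, press the red gate of its snap hook against the block's lifting eye until the eye passes inside and the gate springs shut, then lift the block clear of the heater. Set it down gently, flat inside the rim of the blue cooling dish, and let go of the handle, leaving it clipped to the eye. Do not disturb the bottles, jar, rack and boxes around.

Things in the scene. Friction and masses are not known exactly. Their poses are not given: they have to be found in the camera images.
- hook: Lifting handle with snap hook, 121 mm tall, 162 g. Origin: centre of its underside; z up, +x the way its mouth (red gate) faces; all 12 mm thick in y. Flat foot 44 mm long (x), z 0-9; spine x -22 to -14; nose x 14 to 22 up to z 23; top arm z 64-73; inside x -14 to 14. Then a black collar 44 x 36 mm, z 73-79, and the yellow grip. It can stand on its foot on the block's top.
- grip (a point): Where to grip: in the yellow grip block on top of the handle, 56 (handle x) x 24 (handle y) x 42 mm high, z 79 to 121; this point is on the handle's axis at z 104. Grip across the 24 mm.
- mouth (a point): Where the eye's bar should enter: middle of the gate's lower part, x 18, z 35 of the handle, 12 mm above the nose. The mouth is z 23 to 62 on the +x side.
- bowl (a point): x 0, z 13 of the handle: where the eye's crown rests when the load hangs. After entering, the eye must sink (handle raised) to handle z 22 or less, below the gate's tip, for the gate to swing shut behind it.
- gate (a joint): Red sprung gate of the hook, 37 mm long, 10 wide, hinged at x 17, z 62 of the handle and hanging down to 2 mm above the nose. 0 rad = shut; grows to 0.9 as pressed inward (handle -x); cannot open outward. About 1 N to start and 2.5 N at 0.6 rad, pressed 30 mm below its hinge.
- block: Hot round aluminium block, 96 mm dia x 45 mm, 0.5 to 0.75 kg, with a brass lifting eye in the middle of its top. Origin: centre of its underside, z up. Three orange-capped tubes fixed in it stand 32 mm above its top, 38 mm from the centre on its +x side (0 and +-41 deg from +x); the free side of the eye is -x. In the heater its underside is 40 mm above the bench.
- eye (a point): Centre of the eye's bar at the crown, 88 mm above the block's underside (43 mm above its top), on the block's axis. The eye is an arch of 8 mm brass bar in the block's y-z plane, legs 38 mm apart (centres), 30 mm clear between them; the hook passes through it along the block's x.
- heater: White block heater, fixed, 190 (x) x 160 (y) x 68 mm high, origin centre of underside; round well 104 mm dia, 28 mm deep in its middle, so the block can shift 4 mm each way in it.
- dock: Blue round cooling dish, fixed, 132 mm outer dia, 16 mm high, inside 122 mm dia, floor 6 mm above the bench. Origin: centre of underside.
- holder: Dark steel stand of the handle, fixed. Origin: centre line, on the bench. Two level prongs along its x (x -40 to 56), top 95 mm high, 20 mm gap between them (y +-10 to +-22), a post at x 50 to 62. The handle hangs between the prongs on its collar, its foot 22 mm above the bench, its mouth towards the stand's +x; it comes out straight upward.
- wash_bottle: white squeeze bottle, red cap, 60 dia x 170 mm, stands just beyond the blue dish. Leave alone. Origin: centre of underside.
- amber_bottle: amber glass bottle, black cap, 52 dia x 100 mm, stands just in front of the blue dish. Leave alone. Origin: centre of underside.
- dropper: small amber bottle, white cap, 36 dia x 75 mm, behind the stand. Leave alone. Origin: centre of underside.
- jar: clear jar, yellow lid, 60 dia x 65 mm, in front of the stand. Leave alone. Origin: centre of underside.
- rack: grey tube rack with four capped tubes, 60 x 190 x 80 mm high, at the back. Leave alone. Origin: centre of underside.
- tip_box: blue box, 80 x 120 x 60 mm high, at the back. Leave alone. Origin: centre of underside.
- slide_box: cardboard box, 90 x 100 x 35 mm high, at the back. Leave alone. Origin: centre of underside.
Things that resemble listed ones, but are neither listed nor needed, are in the scene too. Leave any green or pink look-alike of the block alone.

How it is judged:
On the way, in this order (a step that is already met when the one before it is completed fails the run):
1. the gate is pressed open against the block's eye (value of joint gate above 0.25 rad and contact force between hook and block above 0.2 N), for 0.04 s.
2. the eye is inside the hook and the gate has sprung shut (x of eye in the frame of hook between -0.014 and 0.013 m and z of eye in the frame of hook between 0.008 and 0.062 m and y of eye in the frame of hook between -0.016 and 0.016 m and value of joint gate below 0.12 rad), for 0.2 s.
3. the block hangs clear above the heater (all of step 2 and z of block in the frame of heater above 0.075 m), for 0.1 s.
At the end, for the whole second after the job is handed in: The block stands flat (within 0.06 rad) on the floor of the blue dish, inside its rim (axes within 18 mm), at rest; the handle is released, at rest, with the eye inside its hook and the gate shut (under 0.12 rad). How the handle stands or leans does not matter (all of step 2 and horizontal distance between block and dock below 0.018 m and height (world z) of block between 0.001 and 0.012 m and angle between block's own z axis and vertical below 0.06 rad and linear speed of block below 0.03 m/s and linear speed of hook below 0.05 m/s and contact force between the fingers and hook below 0.1 N); the robot touches nothing.
It fails at once if the robot touches the hot block (contact force between any of the fingers, the arm and block above 0.5 N).
It fails at once if the block is dropped or slammed into the dish (faster than 0.3 m/s within its last 20 mm) (horizontal distance between block and dock below 0.07 m and height (world z) of block below 0.026 m and linear speed of block above 0.3 m/s).
It fails at once if a bystander is moved over 30 mm or tipped over 0.4 rad (distance of any of wash_bottle, amber_bottle, dropper, jar, rack, tip_box, slide_box from where it was at the start of the episode above 0.03 m or angle between any of wash_bottle, amber_bottle, dropper, jar, rack, tip_box, slide_box's own z axis and vertical above 0.4 rad).
It also fails if it takes over 61 s, if anything falls off the work surface, if the arm or the gripper's body presses on something with over 40 N, if the wrist force passes 120 N, or if a joint passes its speed limit or range.

ROBOT

A 7-joint arm with a two-finger parallel gripper is mounted at the origin on the work surface. World frame = base frame: x ahead of the robot, y to its left, z up, the work surface at z = 0. Lengths are in m, angles in rad, forces in N, time in s.
With the tool pointing down it reaches from about 0.35 to 0.9 m from the base axis. Payload 8.1 kg.
Tool frame: the origin (TCP) lies at the very end of the fingers, on their centre line; the grasp point (between the pads) lies 19 mm behind it; z points along the fingers, y is the line along which they close (so a half turn about z gives the same grasp; the last joint's range is limited). The gripper opens to 92 mm and grips with 3 to 60 N. Pads are 19 mm wide; open, the fingers measure 130 mm over their backs; the gripper's body (75 mm by 190 mm) begins 47 mm behind the grasp point.
Start: joints at [-1.4, 0.434, 0.025, 1.573, -0.012, 1.134, -0.075], TCP at [0.169, 0.602, 0.227] pointing down, gripper open.
Joint ranges: [-2.62, 2.62], [-0.44, 2.09], [-1.27, 1.32], [0.08, 2.57], [-1.32, 4.46], [0.12, 2], [-2.74, 2.74]. Speed limits (rad/s): [2.22, 2.22, 3.01, 3.01, 3.14, 3.14, 3.14].

INTERFACE

Orientations are given as a rotation vector (axis times angle).
In Python, from cell import arm gives the robot as it stands.
- The arm moves only by the shell command python3 -m pendant 'ROWS' [FORCE]. ROWS is a JSON object of lists of equal length, an entry for each row: "slide": the shift along the tool's x, y, z in units of 0.3 m (1.0 is 0.3 m), a list of three; "dr": the turn, a rotation vector about the tool's x, y, z in units of 0.12 rad (1.0 is 0.12 rad), a list of three; "claw": the opening, from 0 (shut) to 1 (fully open). In form: {"slide": [[tx, ty, tz], ...], "dr": [[ax, ay, az], ...], "claw": [claw, ...]}. A call has 1 to 10 rows; each row shifts and turns the commanded pose from where the row before left it, along the tool's axes as they then stand; what a row does not reach is not made up. A row lasts 1/10 s, in which the tool goes at most 50 mm and 8.59 degrees, less where a joint would pass 70% of its speed; a pose out of reach is approached as far as the arm can. A call with a number of a shift or a turn outside -1 to 1 is refused whole. A call with a gripper value outside its range is refused whole. The fingers move at their own pace and stop on an object; FORCE is the grip in N (left out, the last holds). Time passes only in rows, so rows that do not move let the fingers close. It gives the time, the measured TCP pose, the force, the opening and the grip force at its end, in the units of the state.
- arm.observe(): the state, without advancing time (a new reading comes with each control period).
- arm.get_image(name): name is "scene" or "top"; returns the picture (420x560x3 uint8, red, green, blue); there is no depth.
- arm.calibration(name): a dict with "K" (3x3 intrinsics, pixels), "xyz" and "orientation" of the camera in the world. Camera axes: x right, y up, looking along -z (the intrinsics and any distortion apply to the point x, -y, -z); pixel columns grow to the right and rows downward; lengths in m; the calibration is good to about 2 mm. A picture is of the moment at which its call begins. calibration takes no time and is no camera call.
- arm.sign_off(): hands the job in; it is judged then, once.
The state is a dict: "clock": time; "joints": joint angles; "dq": joint speeds; "joint_efforts": joint torques, N m; "position": TCP position; "ee_rot": TCP orientation; "force": force on the tool from outside, world axes, zero at the start; "ft_torque": the same for the moment, N m; "width": opening from 0.0 (shut) to 1.0 (fully open); "gripper_force": force on a finger pad.
Only numpy, scipy, OpenCV 4.12 (cv2) and the standard library are available. Lean on these libraries where they do the work, as an engineer would, in place of code of your own. Each camera call takes 0.05 s, during which the arm holds its last target. There are 200 camera calls.

## Working session

There is one attempt and no reset: what is moved stays moved. The work goes in short steps, Python scripts to look and compute and a shell command to move; the robot and the scene stay as the last step left them, time stands still between calls to the robot, and variables do not carry over. Pictures are saved under pics/ and viewed, at most 13 in all, crops included, and the job is handed in when it is done.

```bash
mkdir -p pics; ls
python3 - <<'E'
from cell import arm
import cv2
for n in("scene","top"):
    cv2.imwrite(f"pics/{n}0.png",arm.get_image(n)[:,:,::-1]); print(n,arm.calibration(n))
s=arm.observe(); print({k:s[k] for k in("clock","position","ee_rot","force","width")})
E
```

```text
pics
scene {'K': array([[408.11155866,   0.        , 283.08145939],
       [  0.        , 408.11155866, 212.37867097],
       [  0.        ,   0.        ,   1.        ]]), 'xyz': array([1.31240597, 0.18455718, 0.60877812]), 'orientation': array([0.69580757, 0.86117784, 1.64286215])}
top {'K': array([[400.39387439,   0.        , 282.61615953],
       [  0.        , 400.39387439, 208.21139341],
       [  0.        ,   0.        ,   1.        ]]), 'xyz': array([0.50729028, 0.03014213, 0.93588837]), 'orientation': array([ 0.04731697, -0.06070052, -1.56393912])}
{'clock': 0.1, 'position': array([0.16890739, 0.60126923, 0.22603867]), 'ee_rot': array([-4.28766769e-01, -3.11214752e+00,  2.19100134e-03]), 'force': array([-0.15147106, -0.290424  , -0.2338378 ]), 'width': 1.0044135995903736}
```

View pics/scene0.png

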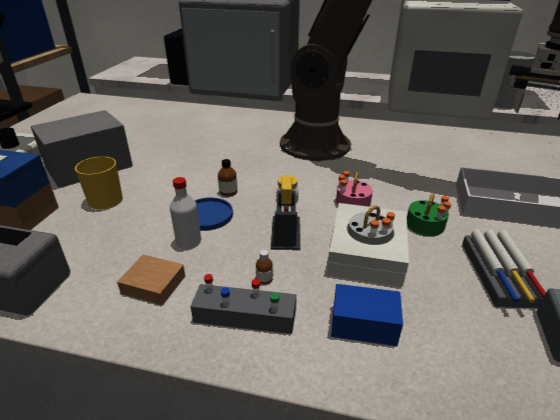

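View pics/top0.png

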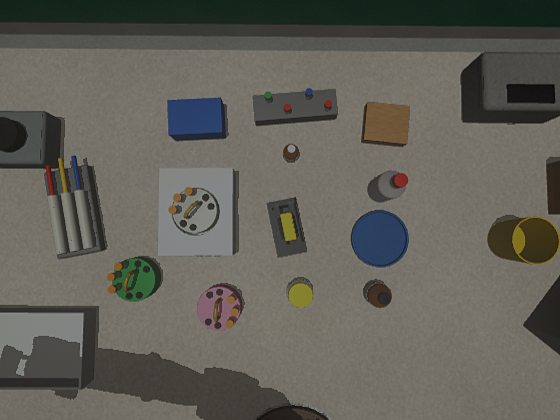

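Scene: the grey metal block is in the white heater at top (193,210), scene (371,226). The yellow handle is on its stand at top (288,226), and the dish is at top (379,238). Possible mix-ups are the green block at (133,279) and the pink one at (219,307). I choose the grey one in the heater and check it in a close crop.

Run:
```python
import cv2,numpy as np
t=cv2.imread("pics/top0.png");s=cv2.imread("pics/scene0.png")
r=lambda i,x,y,w,h,k:cv2.resize(i[y:y+h,x:x+w],(w*k,h*k),interpolation=cv2.INTER_CUBIC)
a=r(t,150,160,100,100,4);b=r(t,250,180,100,100,4)
cv2.imwrite("pics/c1.png",np.hstack([a,b]))
a=r(s,325,190,100,100,4);b=r(s,240,165,100,100,4)
cv2.imwrite("pics/c2.png",np.hstack([a,b]))
```

```text
(no output)
```

View pics/c1.png

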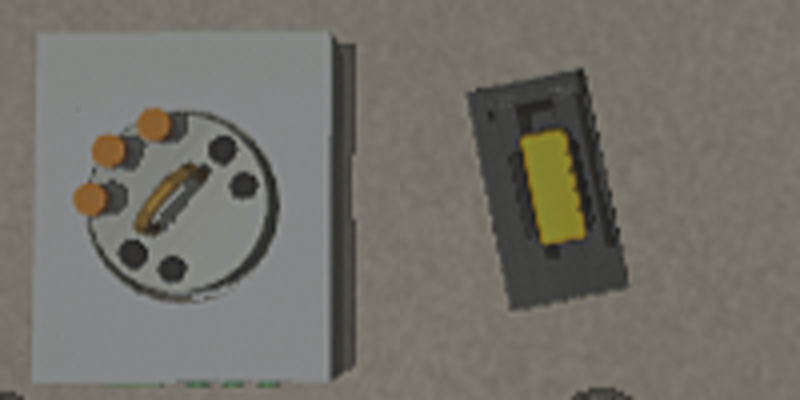

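View pics/c2.png

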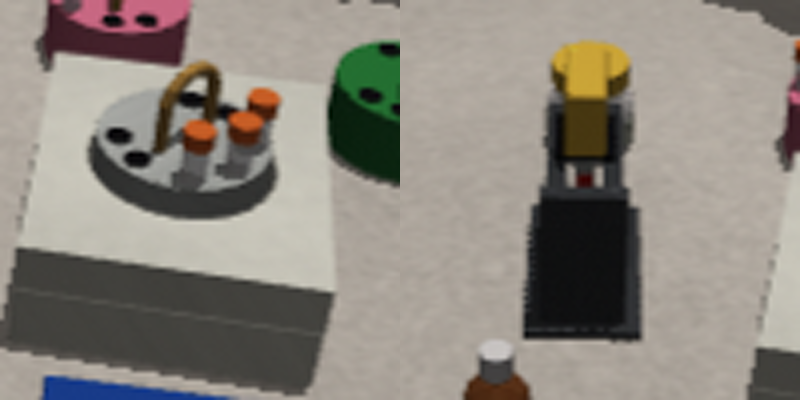

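The crop confirms it. The grey block in the heater has its orange caps at c1 (90,199), (109,151) and (154,124), the eye arch running from (148,222) to (203,170), and the grip top with corners (521,135), (567,129), (586,238) and (541,245). In the second crop the eye's crown is at about (203,70), and the gate and post face the camera, which is world +x.

```bash
cat > u.py <<'E'
import numpy as np,cv2
from cell import arm
from scipy.spatial.transform import Rotation as R
from scipy.optimize import least_squares
C={n:arm.calibration(n) for n in("scene","top")}
def proj(n,P):
    c=C[n];p=R.from_rotvec(c["orientation"]).inv().apply(np.atleast_2d(P)-c["xyz"]);K=c["K"]
    return np.c_[K[0,2]+K[0,0]*p[:,0]/-p[:,2],K[1,2]-K[1,1]*p[:,1]/-p[:,2]]
def back(n,uv,z):
    c=C[n];K=c["K"];uv=np.atleast_2d(uv).astype(float)
    d=R.from_rotvec(c["orientation"]).apply(np.c_[(uv[:,0]-K[0,2])/K[0,0],-(uv[:,1]-K[1,2])/K[1,1],-np.ones(len(uv))])
    return c["xyz"]+d*((z-c["xyz"][2])/d[:,2])[:,None]
def place(q,L): return R.from_euler('z',q[2]).apply(L)+[q[0],q[1],0]
def fit(obs,q0):  # obs: list (cam, local pts, px)
    f=lambda q:np.concatenate([(proj(n,place(q,np.array(L)))-np.array(u)).ravel() for n,L,u in obs])
    r=least_squares(f,q0,loss='soft_l1');return r.x,np.round(f(r.x).reshape(-1,2),1)
cr=lambda ps,x0,y0,ox=0:[((x-ox+.5)/4-.5+x0,(y+.5)/4-.5+y0) for x,y in ps]
E
python3 - <<'E'
from u import *
a=np.radians([41,0,-41]);caps=np.c_[.038*np.cos(a),.038*np.sin(a),0*a+.117]
# order: seen from above ccw is +; print both orders' fit
for o in (caps,caps[::-1]):
    q,r=fit([("top",o,cr([(90,199),(109,151),(154,124)],150,160)),
     ("scene",[[0,0,.128]],cr([(203,70)],325,190))],[.5,.24,.8]);print("block",q,r.tolist())
    q2,r2=fit([("top",o,cr([(90,199),(109,151),(154,124)],150,160))],[.5,.24,.8]);print("caps only",q2)
print("crown at top crop",(proj("top",place(q,np.array([[0,0,.128]])))-[150,160])*4)
g=[[.028,.012,.143],[.028,-.012,.143],[-.028,-.012,.143],[-.028,.012,.143]]
q,r=fit([("top",g,cr([(521,135),(567,129),(586,238),(541,245)],250,180,400))],[.5,.02,0]);print("hook",q,r.tolist())
print("heater",back("top",cr([(36,32),(332,32),(332,380),(32,382)],150,160),.068))
t=cv2.imread("pics/top0.png").astype(int)
m=((t[:,:,0]>t[:,:,2]*2)&(t[:,:,0]>50)).astype(np.uint8)[190:280,340:420]
ys,xs=np.nonzero(m);h=cv2.convexHull(np.c_[xs,ys].astype(np.int32));e=cv2.fitEllipse(h);print(e)
print("dock",back("top",[e[0][0]+340,e[0][1]+190],.016))
print("others",back("top",[[397,181]],.17),"amber",back("top",[[383,299]],.1),"jar",back("top",[[300,294]],.065))
print("R start",R.from_rotvec(arm.observe()["ee_rot"]).as_matrix().round(3))
E
```

```text
block [0.55977921 0.2124698  0.84445529] [[-0.6, -0.1], [-0.4, -0.2], [0.0, 0.6], [-1.9, 0.3]]
caps only [0.56093467 0.21101807 0.884649  ]
block [0.55519072 0.21658881 0.66064079] [[17.4, -16.0], [0.1, -0.3], [-18.2, 17.5], [0.2, -0.6]]
caps only [0.59857449 0.2567635  4.02827025]
crown at top crop [[147.34722785 205.82854866]]
hook [0.52621713 0.01255866 0.17646254] [[-0.2, -0.0], [0.2, -0.5], [0.3, 0.1], [-0.4, 0.4]]
heater [[0.65416403 0.29400564 0.068     ]
 [0.65535301 0.13270311 0.068     ]
 [0.4662698  0.12997111 0.068     ]
 [0.46432075 0.29100325 0.068     ]]
((39.69044876098633, 48.22722625732422), (55.686988830566406, 56.652313232421875), 124.46773529052734)
dock [[ 0.50309304 -0.20081207  0.016     ]]
others [[ 0.61421645 -0.19684304  0.17      ]] amber [[ 0.37836155 -0.18521581  0.1       ]] jar [[ 0.38276304 -0.01556222  0.065     ]]
R start [[-0.963  0.27  -0.   ]
 [ 0.27   0.963 -0.001]
 [-0.    -0.001 -1.   ]]
```

```bash
cat >> u.py <<'E'
def go(xyz,yaw):
    "total slide (units) after turning, and total turn (units)"
    s=arm.observe();M=R.from_rotvec(s["ee_rot"]);T=R.from_euler('z',yaw)*R.from_matrix(np.diag([-1,1,-1.]))
    print("t",round(s["clock"],2),"pos",s["position"].round(4),"F",s["force"].round(1),"w",round(s["width"],3),"gf",s["gripper_force"],"j",s["joints"].round(2))
    print("dr units",((M.inv()*T).as_rotvec()/.12).round(3),"slide units (after turn)",(T.inv().apply(np.array(xyz)-s["position"])/.3).round(4))
E
python3 -m pendant '{"slide":[[0,0,0],[0,0,0],[0,0,0],[0,0,0]],"dr":[[0,0,-0.94],[0,0,-0.94],[0,0,-0.94],[0,0,-0.94]],"claw":[1,1,1,1]}'
python3 -c "
from u import *
go([.5262,.0126,.227],.1765)"
```

```text
clock: 0.5
position: [0.169, 0.6014, 0.2263]
ee_rot: [0.285, -3.128, 0.001]
force: [-0.4, -0.3, -0.4]
width: 1.005
gripper_force: 0.0
t 0.5 pos [0.169  0.6014 0.2263] F [-0.4 -0.3 -0.4] w 1.005 gf 0.0 j [-1.33  0.44 -0.08  1.57  0.04  1.14  0.34]
dr units [-0.007 -0.002  0.046] slide units (after turn) [-0.8277 -2.1413 -0.0024]
```

```bash
python3 -m pendant '{"slide":[[-0.046,-0.119,0],[-0.046,-0.119,0],[-0.046,-0.119,0],[-0.046,-0.119,0],[-0.046,-0.119,0],[-0.046,-0.119,0],[-0.046,-0.119,0],[-0.046,-0.119,0],[-0.046,-0.119,0],[-0.046,-0.119,0]],"dr":[[0,0,0],[0,0,0],[0,0,0],[0,0,0],[0,0,0],[0,0,0],[0,0,0],[0,0,0],[0,0,0],[0,0,0]],"claw":[1,1,1,1,1,1,1,1,1,1]}' >/dev/null
python3 -m pendant '{"slide":[[-0.046,-0.119,0],[-0.046,-0.119,0],[-0.046,-0.119,0],[-0.046,-0.119,0],[-0.046,-0.119,0],[-0.046,-0.119,0],[-0.046,-0.119,0],[-0.046,-0.119,0],[0,0,0],[0,0,0]],"dr":[[0,0,0],[0,0,0],[0,0,0],[0,0,0],[0,0,0],[0,0,0],[0,0,0],[0,0,0],[0,0,0],[0,0,0]],"claw":[1,1,1,1,1,1,1,1,1,1]}' >/dev/null
python3 -c "
from u import *
go([.5262,.0126,.108],.1765)"
```

```text
t 2.5 pos [0.5267 0.0123 0.2263] F [-0.1  0.5 -0.3] w 1.0 gf 0.0 j [-0.35  0.28  0.28  1.83 -0.09  1.05  1.71]
dr units [ 0.    -0.008 -0.011] slide units (after turn) [0.0015 0.0013 0.3942]
```

```bash
python3 -m pendant '{"slide":[[0,0,0.066],[0,0,0.066],[0,0,0.066],[0,0,0.066],[0,0,0.066],[0,0,0.04],[0,0,0.024],[0,0,0],[0,0,0]],"dr":[[0,0,0],[0,0,0],[0,0,0],[0,0,0],[0,0,0],[0,0,0],[0,0,0],[0,0,0],[0,0,0]],"claw":[1,1,1,1,1,1,1,1,1]}'
python3 -m pendant '{"slide":[[0,0,0],[0,0,0],[0,0,0],[0,0,0],[0,0,0],[0,0,0],[0,0,0],[0,0,0]],"dr":[[0,0,0],[0,0,0],[0,0,0],[0,0,0],[0,0,0],[0,0,0],[0,0,0],[0,0,0]],"claw":[0.6,0.3,0.15,0.15,0.15,0.15,0.15,0.15]}' 40
python3 -c "
from u import *
go([.5262,.0126,.108],.1765)"
```

```text
clock: 3.4
position: [0.5272, 0.0133, 0.1091]
ee_rot: [-0.279, 3.129, 0.0]
force: [0.5, -0.2, 0.5]
width: 1.0
gripper_force: 0.0
clock: 4.2
position: [0.5269, 0.013, 0.1085]
ee_rot: [0.278, -3.129, -0.0]
force: [0.8, 0.5, 1.1]
width: 0.352
gripper_force: 0.0
t 4.2 pos [0.5269 0.013  0.1085] F [0.8 0.5 1.1] w 0.352 gf 0.0 j [-0.31  0.42  0.25  1.96 -0.14  0.78  1.77]
dr units [ 0.    -0.     0.007] slide units (after turn) [ 0.0024 -0.001   0.0017]
```

```bash
python3 -m pendant '{"slide":[[0,0,0],[0,0,0],[0,0,0],[0,0,0],[0,0,0]],"dr":[[0,0,0],[0,0,0],[0,0,0],[0,0,0],[0,0,0]],"claw":[0,0,0,0,0]}' 40
python3 -m pendant '{"slide":[[0,0,-0.05],[0,0,-0.06],[0,0,-0.08],[0,0,-0.1],[0,0,-0.1],[0,0,-0.1],[0,0,-0.05],[0,0,0],[0,0,0]],"dr":[[0,0,0],[0,0,0],[0,0,0],[0,0,0],[0,0,0],[0,0,0],[0,0,0],[0,0,0],[0,0,0]],"claw":[0,0,0,0,0,0,0,0,0]}'
python3 - <<'E'
from u import *
a=arm.get_image("scene");b=arm.get_image("top")
cv2.imwrite("pics/s1.png",a[:,:,::-1]);cv2.imwrite("pics/t1.png",b[:,:,::-1])
x,y=proj("scene",[.526,.012,.24])[0].astype(int);print(x,y)
x0=max(x-60,0);y0=max(y-60,0);A=a[y0:y0+130,x0:x0+100]
B=b[160:290,150:250]
cv2.imwrite("pics/c3.png",np.hstack([cv2.resize(i,(400,520),interpolation=cv2.INTER_CUBIC) for i in(A,B)])[:,:,::-1]);print(x0,y0)
go([.5262,.0126,.27],.86)
E
```

```text
clock: 4.7
position: [0.5269, 0.0131, 0.1085]
ee_rot: [-0.278, 3.129, 0.0]
force: [1.2, -0.1, 0.2]
width: 0.26
gripper_force: 39.9
clock: 5.6
position: [0.5265, 0.013, 0.2698]
ee_rot: [0.278, -3.129, -0.0]
force: [-1.2, -0.4, -1.5]
width: 0.261
gripper_force: 39.9
286 142
226 82
t 5.7 pos [0.526  0.013  0.2691] F [ 0.6  0.4 -2.6] w 0.259 gf 39.855281710624695 j [-0.36  0.24  0.29  1.77 -0.07  1.15  1.7 ]
dr units [ 0.008 -0.019 -5.689] slide units (after turn) [ 0.0006 -0.0013 -0.0031]
```

View pics/c3.png

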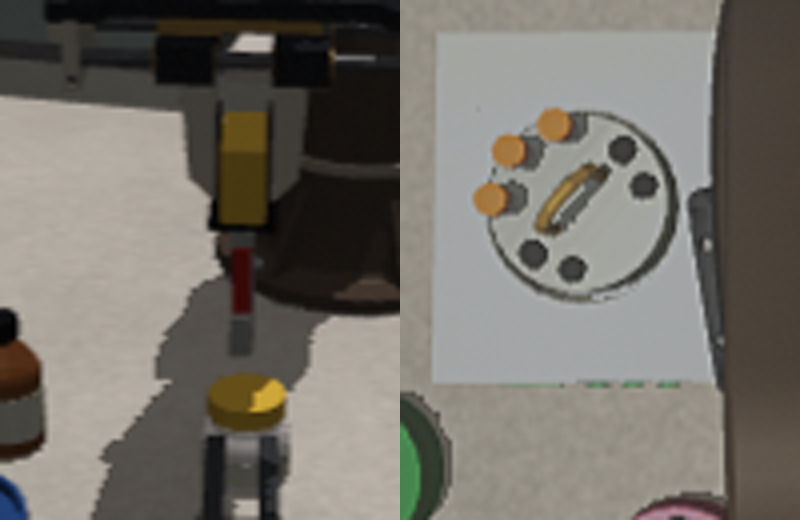

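The handle is held squarely with its red gate facing +x (crop (240,280)). The block, at (590,205) in the crop, has not moved.

Run:
```python
from u import *
for q in([.5598,.2125,.844],[.5609,.211,.885]):
    th=np.linspace(0,np.pi,7);P=[[0,.019*np.cos(t),.109+.019*np.sin(t)] for t in th]+[[0,.019,.085],[0,-.019,.085]]
    W=place(q,np.array(P));print(((proj("top",W)-[150,160]+.5)*4).round(0).tolist());print(((proj("scene",W)-[325,190]+.5)*4).round(0).tolist())
    r=np.linspace(0,2*np.pi,200);c=place(q,np.c_[.048*np.cos(r),.048*np.sin(r),0*r+.085])
    p=(proj("top",c)-[150,160]+.5)*4;print("disc top x",p[:,0].min(),p[:,0].max(),"y",p[:,1].min(),p[:,1].max())
```

```text
[[141.0, 229.0], [140.0, 224.0], [146.0, 213.0], [158.0, 199.0], [172.0, 185.0], [184.0, 176.0], [191.0, 174.0], [151.0, 231.0], [200.0, 178.0]]
[[216.0, 90.0], [215.0, 77.0], [208.0, 70.0], [196.0, 72.0], [183.0, 81.0], [172.0, 96.0], [166.0, 113.0], [210.0, 126.0], [161.0, 149.0]]
disc top x 85.28467024631982 266.3329703555921 y 114.3221298519934 294.6426382515275
[[145.0, 227.0], [144.0, 223.0], [150.0, 211.0], [161.0, 197.0], [174.0, 183.0], [186.0, 173.0], [193.0, 171.0], [155.0, 230.0], [202.0, 175.0]]
[[212.0, 90.0], [211.0, 77.0], [205.0, 71.0], [193.0, 73.0], [180.0, 82.0], [170.0, 98.0], [164.0, 114.0], [206.0, 126.0], [159.0, 150.0]]
disc top x 88.1767941792491 269.19158258335233 y 112.28238180279914 292.57215519984766
```

```bash
python3 -m pendant '{"slide":[[0,0,0],[0,0,0],[0,0,0],[0,0,0],[0,0,0],[0,0,0],[0,0,0],[0,0,0]],"dr":[[0,0,-0.8],[0,0,-0.96],[0,0,-0.96],[0,0,-0.96],[0,0,-0.96],[0,0,-0.96],[0,0,-0.15],[0,0,0]],"claw":[0,0,0,0,0,0,0,0]}' >/dev/null
python3 -c "
from u import *
go([.529,.1718,.27],.87)"
```

```text
t 6.5 pos [0.5265 0.0129 0.2696] F [ 0.3 -0.3 -1.8] w 0.26 gf 39.85495984554291 j [-0.27  0.24  0.18  1.76 -0.05  1.15  2.36]
dr units [ 0.009 -0.009 -0.043] slide units (after turn) [-0.4103  0.3351 -0.0012]
```

```bash
python3 -m pendant '{"slide":[[-0.051,0.042,0],[-0.051,0.042,0],[-0.051,0.042,0],[-0.051,0.042,0],[-0.051,0.042,0],[-0.051,0.042,0],[-0.051,0.042,0],[-0.053,0.041,0],[0,0,0],[0,0,0]],"dr":[[0,0,-0.04],[0,0,0],[0,0,0],[0,0,0],[0,0,0],[0,0,0],[0,0,0],[0,0,0],[0,0,0],[0,0,0]],"claw":[0,0,0,0,0,0,0,0,0,0]}' >/dev/null
python3 -c "
from u import *
go([.529,.1718,.1795],.87)"
```

```text
t 7.5 pos [0.5289 0.1718 0.27  ] F [ 0.2 -0.1 -1.5] w 0.257 gf 39.85519766807556 j [-0.49  0.29  0.11  1.69 -0.03  1.17  2.06]
dr units [ 0.001 -0.008  0.008] slide units (after turn) [-1.000e-04 -3.000e-04  3.018e-01]
```

```bash
python3 -m pendant '{"slide":[[0,0,0.05],[0,0,0.06],[0,0,0.06],[0,0,0.06],[0,0,0.045],[0,0,0.027],[0,0,0],[0,0,0]],"dr":[[0,0,0],[0,0,0],[0,0,0],[0,0,0],[0,0,0],[0,0,0],[0,0,0],[0,0,0]],"claw":[0,0,0,0,0,0,0,0]}' >/dev/null
python3 - <<'E'
from u import *
go([.529,.1718,.1795],.87)
a=arm.get_image("scene");b=arm.get_image("top")
cv2.imwrite("pics/c4.png",np.hstack([cv2.resize(i,(400,400),interpolation=cv2.INTER_CUBIC) for i in(a[150:250,325:425],b[160:260,150:250])])[:,:,::-1])
E
```

```text
t 8.3 pos [0.5295 0.1714 0.1804] F [-0.5  0.2 -1.2] w 0.259 gf 39.855390787124634 j [-0.48  0.37  0.1   1.81 -0.04  0.97  2.07]
dr units [-0.003  0.002  0.008] slide units (after turn) [-0.      0.0021  0.003 ]
```

View pics/c4.png

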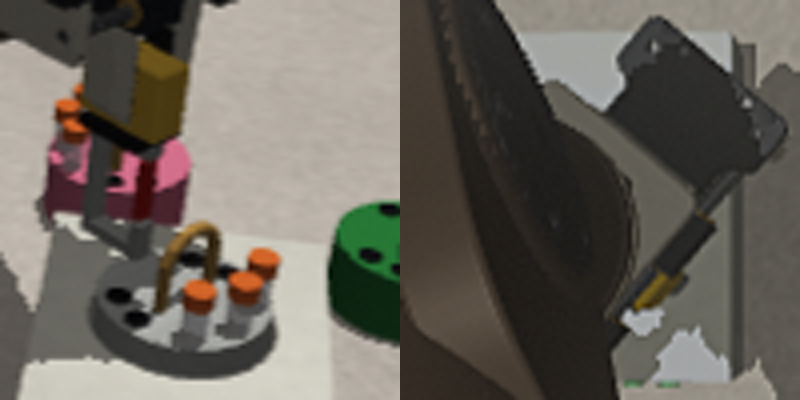

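The hook is poised before the eye. The gate is at c4 (145,190), the nose tip at (140,243), and the arch crown at (200,228).

Run:
```python
from u import *
p=np.array([.5295,.1714,.0939]);y=.87
for n,P in dict(gatetop=[.018,0,.062],gatebot=[.018,0,.025],nosetop=[.022,0,.023],nosebot=[.022,0,0],footback=[-.022,0,0],gripR=[.028,.012,.121],eyeTarget=[.05,0,.035]).items():
    print(n,((proj("scene",p+R.from_euler('z',y).apply(P))-[325,150]+.5)*4).round(0))
```

```text
gatetop [[153. 163.]]
gatebot [[145. 221.]]
nosetop [[150. 227.]]
nosebot [[145. 262.]]
footback [[ 90. 226.]]
gripR [[197.  66.]]
eyeTarget [[191. 232.]]
```

```bash
python3 -m pendant '{"slide":[[-0.017,0.003,0],[-0.017,0.003,0],[-0.017,0,0],[-0.017,0,0],[-0.017,0,0],[-0.017,0,0],[-0.017,0,0],[-0.017,0,0],[0,0,0]],"dr":[[0,0,0],[0,0,0],[0,0,0],[0,0,0],[0,0,0],[0,0,0],[0,0,0],[0,0,0],[0,0,0]],"claw":[0,0,0,0,0,0,0,0,0]}'
python3 -c "
from u import *
go([.5612,.21,.1795],.87)"
```

```text
clock: 9.3
position: [0.5541, 0.2045, 0.1797]
ee_rot: [1.327, -2.847, 0.0]
force: [-3.0, -0.9, -0.0]
width: 0.259
gripper_force: 39.9
t 9.3 pos [0.5541 0.2045 0.1797] F [-3.  -0.9 -0. ] w 0.259 gf 39.85615432262421 j [-0.51  0.42  0.09  1.72 -0.04  1.    2.04]
dr units [ 0.002 -0.005  0.021] slide units (after turn) [-0.0293 -0.0065  0.0005]
```

```bash
python3 -m pendant '{"slide":[[-0.014,0,0],[-0.014,0,0],[-0.014,0,0],[0,0,0],[0,0,0]],"dr":[[0,0,0],[0,0,0],[0,0,0],[0,0,0],[0,0,0]],"claw":[0,0,0,0,0]}'
python3 - <<'E'
from u import *
go([.5612,.21,.1795],.87)
a=arm.get_image("scene")
cv2.imwrite("pics/c5.png",cv2.resize(a[150:250,325:425],(600,600),interpolation=cv2.INTER_CUBIC)[:,:,::-1])
E
```

```text
clock: 9.8
position: [0.5621, 0.2138, 0.1799]
ee_rot: [1.327, -2.847, 0.0]
force: [-1.8, -2.7, -1.0]
width: 0.26
gripper_force: 39.9
t 9.8 pos [0.5621 0.2138 0.1799] F [-1.8 -2.7 -1. ] w 0.26 gf 39.85595941543579 j [-0.52  0.44  0.09  1.7  -0.05  1.01  2.03]
dr units [-0.    -0.002  0.018] slide units (after turn) [ 0.0116 -0.0059  0.0013]
```

View pics/c5.png

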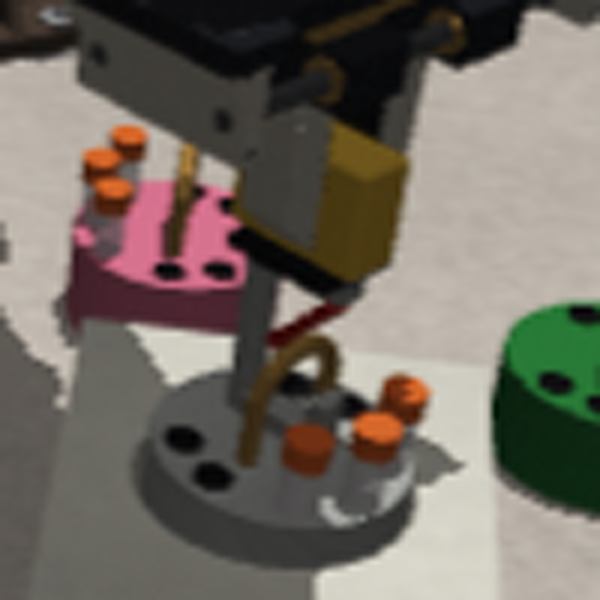

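The red gate is pressed open at (310,320) and the nose is through the arch at (325,400). Next I raise the handle so the gate can close.

```bash
python3 -m pendant '{"slide":[[0,0,-0.012],[0,0,-0.012],[0,0,-0.012],[0,0,-0.012],[0,0,-0.007],[0,0,0],[0,0,0],[0,0,0],[0,0,0]],"dr":[[0,0,0],[0,0,0],[0,0,0],[0,0,0],[0,0,0],[0,0,0],[0,0,0],[0,0,0],[0,0,0]],"claw":[0,0,0,0,0,0,0,0,0]}'
python3 - <<'E'
from u import *
a=arm.get_image("scene")
cv2.imwrite("pics/c6.png",cv2.resize(a[150:250,325:425],(600,600),interpolation=cv2.INTER_CUBIC)[:,:,::-1])
E
```

```text
clock: 10.75
position: [0.562, 0.2138, 0.1962]
ee_rot: [1.327, -2.847, -0.0]
force: [-0.5, 0.2, -1.5]
width: 0.255
gripper_force: 39.9
```

View pics/c6.png

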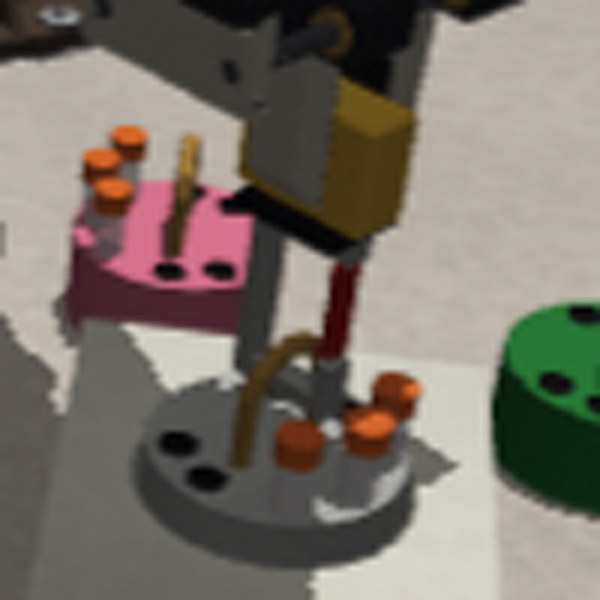

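The gate is shut at (342,310), with the eye bar behind it. Lifting.

```bash
python3 -m pendant '{"slide":[[0,0,-0.008],[0,0,-0.01],[0,0,-0.015],[0,0,-0.02],[0,0,-0.03],[0,0,-0.04],[0,0,-0.04],[0,0,-0.04],[0,0,-0.04],[0,0,-0.04]],"dr":[[0,0,0],[0,0,0],[0,0,0],[0,0,0],[0,0,0],[0,0,0],[0,0,0],[0,0,0],[0,0,0],[0,0,0]],"claw":[0,0,0,0,0,0,0,0,0,0]}'
python3 -m pendant '{"slide":[[0,0,-0.04],[0,0,-0.04],[0,0,-0.03],[0,0,-0.015],[0,0,-0.007],[0,0,0],[0,0,0],[0,0,0],[0,0,0]],"dr":[[0,0,0],[0,0,0],[0,0,0],[0,0,0],[0,0,0],[0,0,0],[0,0,0],[0,0,0],[0,0,0]],"claw":[0,0,0,0,0,0,0,0,0]}' 50
python3 - <<'E'
from u import *
a=arm.get_image("scene");cv2.imwrite("pics/c7.png",cv2.resize(a[60:240,300:460],(480,540),interpolation=cv2.INTER_CUBIC)[:,:,::-1])
go([.503,-.2008,.33],.0)
E
```

```text
clock: 11.8
position: [0.5621, 0.2139, 0.2826]
ee_rot: [-1.327, 2.847, -0.0]
force: [-0.6, -0.2, -8.3]
width: 0.266
gripper_force: 39.9
clock: 12.7
position: [0.562, 0.2138, 0.3206]
ee_rot: [1.327, -2.847, 0.0]
force: [-0.1, 0.2, -6.9]
width: 0.262
gripper_force: 49.8
t 12.75 pos [0.562  0.2138 0.3207] F [ 0.7 -0.6 -8.3] w 0.261 gf 49.84576463699341 j [-0.53  0.34  0.11  1.49 -0.04  1.32  2.03]
dr units [ 0.000e+00 -4.000e-03  7.268e+00] slide units (after turn) [ 0.1966 -1.3821 -0.0312]
```

View pics/c7.png

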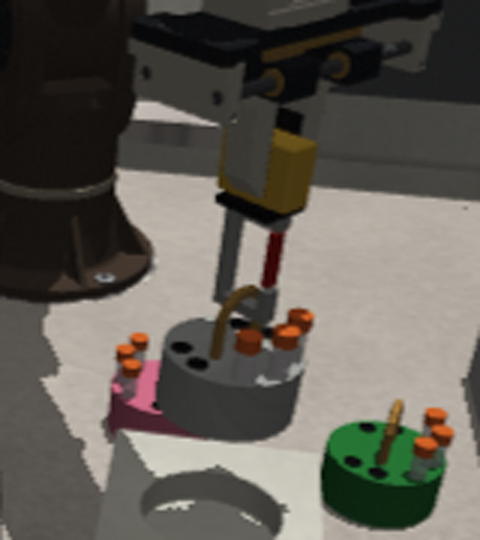

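The block hangs from the hook, clear above the empty well. Turning and carrying it now.

```bash
python3 -m pendant '{"slide":[[0,0,0],[0,0,0],[0,0,0],[0,0,0],[0,0,0],[0,0,0],[0,0,0],[0,0,0],[0,0,0],[0,0,0]],"dr":[[0,0,0.4],[0,0,0.8],[0,0,0.85],[0,0,0.85],[0,0,0.85],[0,0,0.85],[0,0,0.85],[0,0,0.85],[0,0,0.6],[0,0,0.35]],"claw":[0,0,0,0,0,0,0,0,0,0]}' >/dev/null
python3 -m pendant '{"slide":[[0.004,-0.02,-0.005],[0.008,-0.04,-0.005],[0.01,-0.06,-0.01],[0.01,-0.07,-0.01],[0.01,-0.07,0],[0.01,-0.07,0],[0.01,-0.07,0],[0.01,-0.07,0],[0.01,-0.07,0],[0.01,-0.07,0]],"dr":[[0,0,0],[0,0,0],[0,0,0],[0,0,0],[0,0,0],[0,0,0],[0,0,0],[0,0,0],[0,0,0],[0,0,0]],"claw":[0,0,0,0,0,0,0,0,0,0]}' >/dev/null
python3 -m pendant '{"slide":[[0.01,-0.07,0],[0.01,-0.07,0],[0.01,-0.07,0],[0.01,-0.07,0],[0.01,-0.07,0],[0.01,-0.07,0],[0.01,-0.07,0],[0.01,-0.07,0],[0.01,-0.06,0],[0.01,-0.05,0]],"dr":[[0,0,0],[0,0,0],[0,0,0],[0,0,0],[0,0,0],[0,0,0],[0,0,0],[0,0,0],[0,0,0],[0,0,0]],"claw":[0,0,0,0,0,0,0,0,0,0]}'
python3 -c "
from u import *
go([.503,-.2008,.33],0)"
```

```text
clock: 15.75
position: [0.5036, -0.1733, 0.3305]
ee_rot: [-0.0, 3.141, -0.001]
force: [1.0, -0.6, -7.9]
width: 0.259
gripper_force: 49.8
t 15.75 pos [ 0.5036 -0.1733  0.3305] F [ 1.  -0.6 -7.9] w 0.259 gf 49.84613656997681 j [-0.15  0.21  0.47  1.66 -0.1   1.29  1.91]
dr units [-0.004  0.004  0.   ] slide units (after turn) [ 0.0021 -0.0918  0.0016]
```

```bash
python3 -m pendant '{"slide":[[0.002,-0.04,0],[0,-0.03,0],[0,-0.015,0],[0,-0.007,0.02],[0,0,0.03],[0,0,0.04],[0,0,0.04],[0,0,0.04],[0,0,0.04],[0,0,0.04]],"dr":[[0,0,0],[0,0,0],[0,0,0],[0,0,0],[0,0,0],[0,0,0],[0,0,0],[0,0,0],[0,0,0],[0,0,0]],"claw":[0,0,0,0,0,0,0,0,0,0]}' >/dev/null
python3 -m pendant '{"slide":[[0,0,0.04],[0,0,0.04],[0,0,0.03],[0,0,0.02],[0,0,0.01],[0,0,0],[0,0,0],[0,0,0],[0,0,0],[0,0,0]],"dr":[[0,0,0],[0,0,0],[0,0,0],[0,0,0],[0,0,0],[0,0,0],[0,0,0],[0,0,0],[0,0,0],[0,0,0]],"claw":[0,0,0,0,0,0,0,0,0,0]}'
python3 - <<'E'
from u import *
go([.503,-.2008,.168],0)
a=arm.get_image("scene");b=arm.get_image("top")
cv2.imwrite("pics/c8.png",np.hstack([cv2.resize(i,(400,520),interpolation=cv2.INTER_CUBIC) for i in(a[120:250,160:260],b[160:290,330:430])])[:,:,::-1])
q=[.503,-.2008,0];r=np.linspace(0,2*np.pi,200)
for n,x0,y0 in(("scene",160,120),):
  for rad,z,nm in((.066,.016,"dish rim"),(.048,.046,"blk bottom"),(.048,.091,"blk top")):
    p=(proj(n,place(q,np.c_[rad*np.cos(r),rad*np.sin(r),0*r+z]))-[x0,y0]+.5)*4;print(nm,p.min(0).round(),p.max(0).round())
E
```

```text
clock: 17.75
position: [0.5049, -0.1979, 0.2131]
ee_rot: [-0.003, 3.141, 0.0]
force: [0.8, 0.2, -7.5]
width: 0.26
gripper_force: 49.8
t 17.75 pos [ 0.5049 -0.1979  0.2131] F [ 0.8  0.2 -7.5] w 0.26 gf 49.845877289772034 j [-0.08  0.32  0.46  1.82 -0.17  1.03  2.02]
dr units [0.    0.004 0.018] slide units (after turn) [ 0.0063 -0.0098  0.1505]
dish rim [ 85. 310.] [292. 424.]
blk bottom [108. 286.] [261. 368.]
blk top [ 99. 226.] [256. 305.]
```

View pics/c8.png

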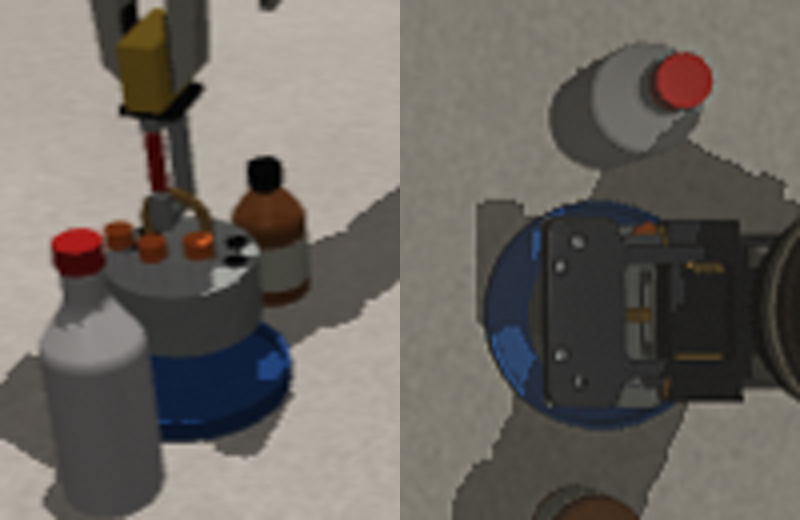

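The block hangs level over the dish. Its right edge is at (261,270) and the dish edge at (292,365), both within about 2 mm of prediction. Lowering slowly with a small centring shift.

```bash
python3 -m pendant '{"slide":[[0.003,-0.005,0.01],[0.003,-0.005,0.015],[0,0,0.02],[0,0,0.02],[0,0,0.02],[0,0,0.015],[0,0,0.015],[0,0,0.012],[0,0,0.01],[0,0,0.01]],"dr":[[0,0,0],[0,0,0],[0,0,0],[0,0,0],[0,0,0],[0,0,0],[0,0,0],[0,0,0],[0,0,0],[0,0,0]],"claw":[0,0,0,0,0,0,0,0,0,0]}'
python3 -m pendant '{"slide":[[0,0,0.01],[0,0,0.01],[0,0,0.01],[0,0,0.01],[0,0,0],[0,0,0]],"dr":[[0,0,0],[0,0,0],[0,0,0],[0,0,0],[0,0,0],[0,0,0]],"claw":[0,0,0,0,0,0]}'
python3 -c "
from u import *
go([.503,-.2008,.1375],0)"
```

```text
clock: 18.85
position: [0.5031, -0.2009, 0.1687]
ee_rot: [-0.003, 3.141, -0.0]
force: [-0.6, -0.3, -7.1]
width: 0.257
gripper_force: 49.8
clock: 19.45
position: [0.5031, -0.2009, 0.1569]
ee_rot: [-0.003, 3.141, -0.0]
force: [-0.3, -0.1, -0.4]
width: 0.257
gripper_force: 49.8
t 19.45 pos [ 0.5031 -0.2009  0.1569] F [-0.3 -0.1 -0.4] w 0.257 gf 49.84734356403351 j [-0.05  0.39  0.44  1.89 -0.21  0.91  2.06]
dr units [-0.     0.002  0.017] slide units (after turn) [0.0002 0.0004 0.0646]
```

```bash
python3 -m pendant '{"slide":[[0,0,0.012],[0,0,0.012],[0,0,0.012],[0,0,0.01],[0,0,0.008],[0,0,0.006],[0,0,0.003],[0,0,0],[0,0,0]],"dr":[[0,0,0],[0,0,0],[0,0,0],[0,0,0],[0,0,0],[0,0,0],[0,0,0],[0,0,0],[0,0,0]],"claw":[0,0,0,0,0,0,0,0,0]}'
```

```text
clock: 20.35
position: [0.5031, -0.2008, 0.138]
ee_rot: [-0.003, 3.141, 0.0]
force: [0.7, -0.1, -2.4]
width: 0.256
gripper_force: 49.8
```

```bash
python3 -m pendant '{"slide":[[0,0,0.002],[0,0,0.002],[0,0,0]],"dr":[[0,0,0],[0,0,0],[0,0,0]],"claw":[0,0,0]}'
python3 -m pendant '{"slide":[[0,0,0],[0,0,0],[0,0,0],[0,0,0],[0,0,0],[0,0,0],[0,0,0],[0,0,0]],"dr":[[0,0,0],[0,0,0],[0,0,0],[0,0,0],[0,0,0],[0,0,0],[0,0,0],[0,0,0]],"claw":[0.3,0.35,0.4,0.5,0.6,0.7,0.7,0.7]}' 10
```

```text
clock: 20.65
position: [0.5032, -0.201, 0.1375]
ee_rot: [-0.003, 3.141, 0.0]
force: [-3.4, 2.1, 7.0]
width: 0.257
gripper_force: 49.9
clock: 21.45
position: [0.503, -0.2009, 0.1367]
ee_rot: [0.003, -3.142, -0.0]
force: [0.8, 0.1, 0.5]
width: 0.695
gripper_force: 0.0
```

Released. Retreating upward and looking.

```bash
python3 -m pendant '{"slide":[[0,0,-0.03],[0,0,-0.06],[0,0,-0.08],[0,0,-0.1],[0,0,-0.1],[0,0,-0.1],[0,0,-0.1],[0,0,-0.05],[0,0,0],[0,0,0]],"dr":[[0,0,0],[0,0,0],[0,0,0],[0,0,0],[0,0,0],[0,0,0],[0,0,0],[0,0,0],[0,0,0],[0,0,0]],"claw":[0.7,0.7,0.7,0.7,0.7,0.7,0.7,0.7,0.7,0.7]}'
python3 - <<'E'
from u import *
a=arm.get_image("scene");b=arm.get_image("top")
cv2.imwrite("pics/c9.png",np.hstack([cv2.resize(i,(400,520),interpolation=cv2.INTER_CUBIC) for i in(a[120:250,160:260],b[160:290,330:430])])[:,:,::-1])
E
```

```text
clock: 22.45
position: [0.5028, -0.2008, 0.3227]
ee_rot: [-0.003, 3.141, 0.0]
force: [0.1, -0.1, -1.2]
width: 0.695
gripper_force: 0.0
```

View pics/c9.png

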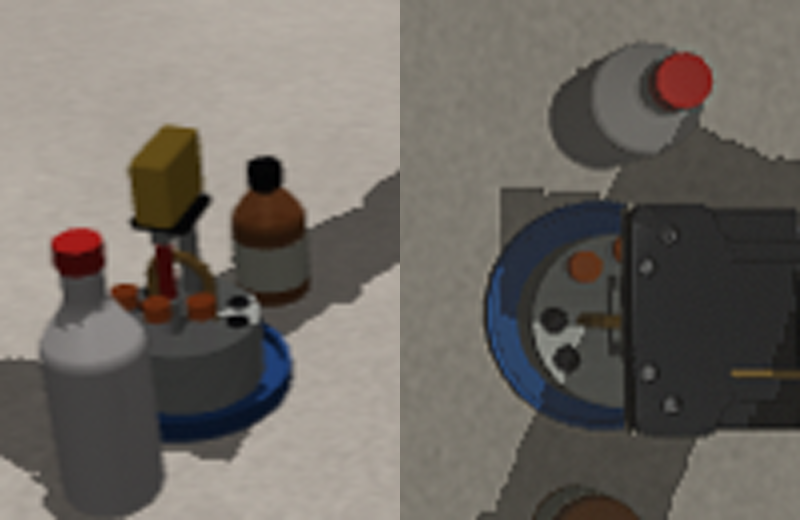

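The block sits flat inside the dish. The handle stands upright on it with the gate shut at (163,270) around the eye, and the bottles are unmoved.

```bash
python3 -c "
from cell import arm
print(arm.sign_off())"
```

```text
the job is handed in; nothing more can be done
None
```

The block is standing flat in the blue dish with the handle released and still clipped to its eye, and I handed the job in at about 22.5 s of the 61 s; the sign-off did not report a verdict.

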